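# Build and clamp a column of fastener cases for banding

### The job

On the green bundling clamp stands a grey fastener case. Set the green case down squarely on top of it and then the yellow case squarely on the green one, lowering them gently rather than dropping them; then press the clamp's red lever bar down past its first two notches to the third (the red stud), so that the jaw squeezes the column, and do not push it on to its end stop. The lever springs back if released: finish while still holding it down at the third notch so that I can put the band round, and leave the glue bottle, tape measure and screwdriver alone.

Things in the scene. Friction and masses are not known exactly. Their poses are not given: they have to be found in the camera images.
- clamp: fixed bundling clamp; plywood bed 180 (x) x 300 (y) mm, 15 mm thick, from y = -85 to +215. Origin on the table under the column's place, x away from the robot at yaw 0 (yaw within 0.25 rad). Fence at the -y side, jaw and lever at the +y side. Green pivot post of the lever: 50 x 64 mm, 150 mm high, at x = +60, y = +165 mm
- fence (a point): top middle of the inner face of the upright aluminium fence, 70 mm wide (x), 110 mm above the table, 58 mm from the clamp's origin towards -y; axes as the clamp's
- lever: lever with a red bar at its end. Origin on its pivot: x = +60, y = +165, z = +130 mm in the clamp's frame, axis along the clamp's y. The red bar's centre is 150 mm from it on the -x side, at (0.4 - lever_angle) rad above level: so 188 mm above the table at rest, 100 mm at the third notch, 72 mm at the stop
- third_stud (a point): red stud that marks the third notch, on the +y side of the lever, 85 mm from the pivot. Studs in order, top to bottom: dark (rest), white, white, red (third), black (stop). A small steel pin on the lever points to them
- lever_angle (a joint): lever angle in rad: 0 = at rest, up; grows as the bar is pressed down. Notches (slight clicks that do not latch) at 0.2, 0.4, 0.6; hard stop at 0.8. Springs back to 0 when released. Force at the bar: about 4 N near rest, 7 to 12 N at the third notch with the column squeezed
- red_bar (a point): centre of the lever's red bar, pressed from above: round, 24 mm in diameter, 90 mm long along the clamp's y; it moves with the lever
- jaw: rubber-faced jaw, 55 x 112 mm; origin in the centre of the face that meets the column, 74 mm from the clamp's origin towards +y at rest. The lever drives it towards the fence, 60 mm per rad; the spring behind it (800 N/m) gives once it meets the cases, about the second notch or just after. It may slide them a few mm to the fence
- case_grey: closed grey plastic fastener case, 60 (its x) x 100 (its y) x 40 mm high (z), about 0.25 kg (0.18 to 0.35); origin at the centre of its underside; plain flat top and bottom. Stands on the clamp's bed, 6 to 10 mm from the fence, long side along the clamp's y; the foot of the column
- case_green: closed green plastic fastener case, 60 (its x) x 100 (its y) x 40 mm high (z), about 0.25 kg (0.18 to 0.35); origin at the centre of its underside; plain flat top and bottom. Lies on the table at the robot's right; the second of the column. Which of the two places it has varies
- case_yellow: closed yellow plastic fastener case, 60 (its x) x 100 (its y) x 40 mm high (z), about 0.25 kg (0.18 to 0.35); origin at the centre of its underside; plain flat top and bottom. Lies on the table at the robot's right; the top of the column
- glue: white glue bottle with orange cap, 56 mm in diameter, 150 mm high, standing; origin under its centre; leave alone
- tape: blue and black tape measure, 65 x 35 x 60 mm high, standing; origin under its centre; leave alone
- driver: screwdriver lying on the table, about 200 mm long along its x; leave alone
Things that resemble listed ones, but are neither listed nor needed, are in the scene too. There is more than one size of the case_yellow; the job needs the largest.

How it is judged:
On the way, in this order (a step that is already met when the one before it is completed fails the run):
1. the green case stands squarely on the grey one and is let go (z of case_green in the frame of case_grey between 0.037 and 0.043 m and horizontal distance between case_green and case_grey below 0.01 m and angle between the y axis of case_green and the y axis of case_grey, either way round below 0.12 rad and angle between case_green's own z axis and vertical below 0.06 rad and contact force between case_green and the fingers below 0.2 N and linear speed of case_green below 0.02 m/s), for 0.2 s.
2. the yellow case stands squarely on the green one and is let go (z of case_yellow in the frame of case_green between 0.037 and 0.043 m and horizontal distance between case_yellow and case_green below 0.01 m and angle between the y axis of case_yellow and the y axis of case_green, either way round below 0.12 rad and angle between each of case_yellow, case_green's own z axis and vertical below 0.06 rad and contact force between case_yellow and the fingers below 0.2 N and linear speed of case_yellow below 0.02 m/s and z of case_green in the frame of case_grey between 0.037 and 0.043 m and horizontal distance between case_green and case_grey below 0.01 m and angle between the y axis of case_green and the y axis of case_grey, either way round below 0.12 rad), for 0.2 s.
3. the lever is held at the third notch and the jaw squeezes the column (value of joint lever_angle between 0.52 and 0.7 rad and (contact force between jaw and case_grey above 1 N or contact force between jaw and case_green above 1 N or contact force between jaw and case_yellow above 1 N)), for 0.5 s.
At the end, for the whole second after the job is handed in: Grey case at its place on the bed (20 mm), green on it, yellow on green, each within 10 mm and 0.12 rad of the one below, upright, not touched by the fingers; robot presses the red bar (over 1.5 N), lever still at 0.52 to 0.70 rad, jaw pressing the column (over 1 N) (all of step 3 and z of case_green in the frame of case_grey between 0.037 and 0.043 m and horizontal distance between case_green and case_grey below 0.01 m and angle between the y axis of case_green and the y axis of case_grey, either way round below 0.12 rad and angle between each of case_green, case_yellow, case_grey's own z axis and vertical below 0.06 rad and z of case_yellow in the frame of case_green between 0.037 and 0.043 m and horizontal distance between case_yellow and case_green below 0.01 m and angle between the y axis of case_yellow and the y axis of case_green, either way round below 0.12 rad and contact force between each of case_grey, case_green, case_yellow and the fingers below 0.2 N and horizontal distance between case_grey and clamp below 0.02 m and z of case_grey in the frame of clamp between 0.012 and 0.018 m and velocity of joint lever_angle between -0.1 and 0.1 rad/s and contact force between any of the fingers, the arm and lever above 1.5 N); the arm keeps its last pose, push and grip.
It fails at once if the lever is driven on to its end stop (value of joint lever_angle above 0.76 rad).
It fails at once if a case is dropped (falls free faster than 0.6 m/s) ((linear speed of case_green above 0.6 m/s and contact force between case_green and the fingers below 0.1 N) or (linear speed of case_yellow above 0.6 m/s and contact force between case_yellow and the fingers below 0.1 N)).
It fails at once if the glue bottle, tape measure or screwdriver is disturbed (moved over 25 mm) (distance of any of glue, tape, driver from where it was at the start of the episode above 0.025 m).
It also fails if it takes over 61 s, if anything falls off the work surface, if the arm or the gripper's body presses on something with over 40 N, if the wrist force passes 120 N, or if a joint passes its speed limit or range.

### The arm

A 6-joint arm with a two-finger parallel gripper is mounted at the origin on the work surface. World frame = base frame: x ahead of the robot, y to its left, z up, the work surface at z = 0. Lengths are in m, angles in rad, forces in N, time in s.
With the tool pointing down it reaches from about 0.4 to 0.825 m from the base axis. Payload 7 kg.
Tool frame: the origin (TCP) lies at the very end of the fingers, on their centre line; the grasp point (between the pads) lies 19 mm behind it (env.grip_depth is the distance from the TCP to the grasp point, in m); z points along the fingers, y is the line along which they close (so a half turn about z gives the same grasp; the last joint's range is limited). The gripper opens to 85 mm and grips with 20 to 120 N. Pads are 22 mm wide; open, the fingers measure 114 mm over their backs; the gripper's body (76 mm by 85 mm) begins 54 mm behind the grasp point. The pads swing forward as they close: fully open they stand 13 mm farther back than shut.
Start: joints at [-1.019, 0.359, 0.012, 0, -1.224, -0.288], TCP at [0.176, -0.652, 0.211] pointing down, gripper open.
Joint ranges: [-3.07, 3.07], [-1.43, 2.12], [-1.02, 1.25], [-3.03, 1.67], [-3.05, -0], [-3.03, 3.03]. Speed limits (rad/s): [2.39, 2.39, 3.01, 3.14, 3.14, 3.14].

### API

Orientations are given as a unit quaternion [x, y, z, w].
In Python, from bench import env gives the robot as it stands. Calls block until the motion is done:
- env.reach(position, orientation): joint-space move of the TCP to a pose.
- env.move_l(position, orientation=None, speed=0.15): straight line of the TCP; orientation=None keeps the orientation; speed is the mean speed in m/s.
- env.set_joints(angles): joint-space move.
- env.command_gripper(opening, effort=None): finger opening in m; effort is the grip in N (None keeps the last); returns when the fingers have stopped.
- env.wait(seconds).
- env.inverse_kinematics(position, orientation): joint angles nearest the present ones, or None.
- env.capture(name): name is "side" or "top"; returns a dict with "image" (384x512x3 uint8, red, green, blue), "K" (3x3 intrinsics, pixels), "eye" and "attitude" of the camera in the world. Camera axes: x right, y down, z forward; pixel columns grow to the right and rows downward; lengths in m; the calibration is good to about 2 mm. A picture is of the moment at which its call begins. There is no depth.
A pose or a line that the arm cannot do raises env.PlanningError and nothing moves.
- env.sign_off(): hands the job in; it is judged then, once.
Readings, each from a call of its own:
- env.get_t(): time.
- env.get_joints(): joint angles.
- env.get_dq(): joint speeds.
- env.get_effort(): joint torques, N m.
- env.get_tcp_pos(): TCP position.
- env.get_ee_rot(): TCP orientation.
- env.get_wrist_force(): force on the tool from outside, world axes, zero at the start.
- env.get_torque(): the same for the moment, N m.
- env.get_gripper_width(): finger opening in m.
- env.get_grasp_force(): force on a finger pad.
Only numpy, scipy, OpenCV 4.12 (cv2) and the standard library are available. Lean on these libraries where they do the work, as an engineer would, in place of code of your own. Each camera call takes 0.05 s, during which the arm holds its last target. There are 200 camera calls.

## Working session

There is one attempt and no reset: what is moved stays moved. The work goes in short steps, each a Python script; the robot and the scene stay as the last script left them, time stands still between calls to the robot, and variables do not carry over. Pictures are saved under pics/ and viewed, at most 10 in all, crops included, and the job is handed in when it is done.

```bash
mkdir -p pics
cat > h.py <<'E'
import numpy as np, cv2
from bench import env
from scipy.spatial.transform import Rotation as R
def att(c):
    a=np.array(c["attitude"],float)
    return a if a.shape==(3,3) else R.from_quat(a).as_matrix()
def ray(c,uv):
    K=np.array(c["K"]); d=att(c)@np.linalg.solve(K,np.array([uv[0],uv[1],1.])); return np.array(c["eye"],float),d/np.linalg.norm(d)
def onz(c,uv,z):
    e,d=ray(c,uv); return e+d*(z-e[2])/d[2]
def proj(c,p):
    q=np.array(c["K"])@(att(c).T@(np.array(p)-np.array(c["eye"]))); return q[:2]/q[2]
def save(c,n): cv2.imwrite("pics/"+n,cv2.cvtColor(c["image"],cv2.COLOR_RGB2BGR))
E
python3 - <<'E'
from h import *
a=env.capture("top");b=env.capture("side")
save(a,"top0.png");save(b,"side0.png")
for c in(a,b):print(np.array(c["K"]).tolist(),c["eye"],c["attitude"])
print(env.get_t(),env.get_ee_rot())
E
```

```text
[[449.3813982372893, 0.0, 246.80313940433393], [0.0, 449.3813982372893, 191.2242717135216], [0.0, 0.0, 1.0]] [0.34396207 0.06249924 1.27164292] [ 0.71341847 -0.69363191  0.07411423 -0.06645254]
[[430.3294678621444, 0.0, 265.8865647856905], [0.0, 430.3294678621444, 186.10732883897793], [0.0, 0.0, 1.0]] [0.42161225 0.8758589  0.95999159] [-0.10073127  0.91722052 -0.38416934  0.03120332]
0.1 [-1.31491491e-01  9.91317048e-01  6.82322502e-04 -1.78165259e-04]
```

View pics/top0.png

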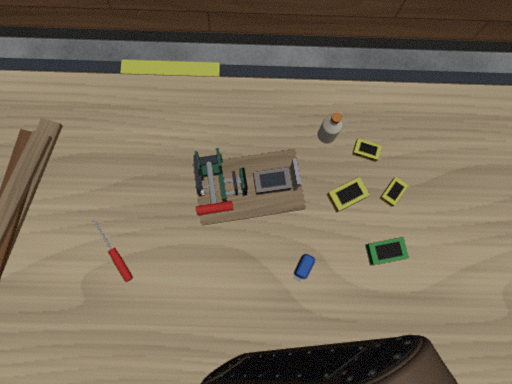

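View pics/side0.png

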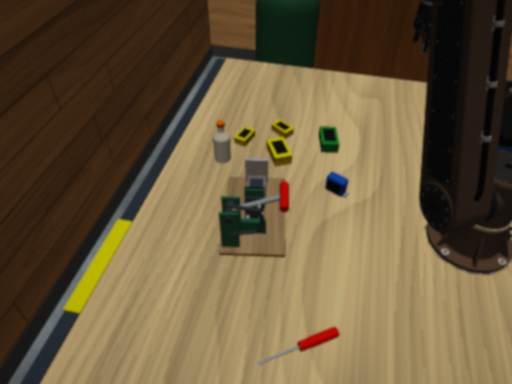

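The top view shows the clamp around (250,185) with the grey case at (272,180). The large yellow case is at (349,194), the green case at (388,251), the glue at (332,127), the tape at (305,267) and the driver at (115,255). The two smaller yellow cases are decoys. In the side view the clamp is at (255,215).

```bash
cat >> h.py <<'E'
def blob(c,lo,hi,near=None,box=None):
    h=cv2.cvtColor(c["image"],cv2.COLOR_RGB2HSV); m=cv2.inRange(h,np.array(lo),np.array(hi))
    if box: k=np.zeros_like(m);k[box[1]:box[3],box[0]:box[2]]=1;m*=k
    n,l,s,ce=cv2.connectedComponentsWithStats(m)
    return [((l==i).astype(np.uint8),s[i],ce[i]) for i in range(1,n) if s[i,4]>25]
def rect(c,pts,z):
    P=np.array([onz(c,p,z)[:2] for p in pts],np.float32)
    (x,y),(w,h),a=cv2.minAreaRect(P*1000); 
    a=a if h>w else a+90   # direction of long side: angle a is of w side
    yaw=np.deg2rad(a)       # short-axis direction
    yaw=(yaw+np.pi/2)%np.pi-np.pi/2
    return np.round([x/1000,y/1000,min(w,h)/1000,max(w,h)/1000,yaw],4)
E
python3 - <<'E'
from h import *
c=env.capture("top")
for n,lo,hi,box in(("green",(45,80,40),(85,255,255),(340,220,430,280)),("yellow",(22,90,80),(35,255,255),(320,130,420,220)),("label",(0,0,0),(180,255,60),(325,130,420,275)),("greylabel",(0,0,0),(180,255,75),(250,165,295,195)),("red",(170,120,60),(180,255,255),(185,190,245,225)),("red",(0,150,60),(6,255,255),(185,190,245,225))):
    for m,s,ce in blob(c,lo,hi,box=box):
        ct=max(cv2.findContours(m,cv2.RETR_EXTERNAL,cv2.CHAIN_APPROX_NONE)[0],key=cv2.contourArea)[:,0]
        print(n,s,ce.round(1),rect(c,ct,.055 if n=="greylabel" else .188 if n=="red" else .04))
I=cv2.cvtColor(c["image"],cv2.COLOR_RGB2BGR)
f=lambda r:cv2.resize(I[r[1]:r[3],r[0]:r[2]],(800,300),interpolation=cv2.INTER_CUBIC)
cv2.imwrite("pics/z.png",np.vstack([f((185,145,313,225))if 0 else cv2.resize(I[145:225,180:313],(500,300),interpolation=cv2.INTER_CUBIC),cv2.resize(I[170:270,325:425],(500,500)) [0:300]*0+cv2.resize(I[175:271,325:420],(500,300),interpolation=cv2.INTER_CUBIC)]))
E
```

```text
green [368 237  41  28 466] [387.6 250.7] [ 0.4389 -0.338   0.0588  0.1004  0.2147]
yellow [353 138  29  22 248] [367.1 148.9] [ 0.7273 -0.2891  0.0449  0.0751 -0.3069]
yellow [328 177  42  34 473] [348.9 193.5] [ 0.5954 -0.2341  0.0614  0.1024  0.4923]
yellow [382 177  26  29 268] [394.4 190.8] [ 0.607  -0.363   0.0456  0.0753  0.96  ]
label [360 143  17  12 130] [367.9 148.3] [ 0.7282 -0.2906  0.0238  0.0458 -0.2827]
label [337 183  26  21 288] [349.2 193. ] [ 0.5964 -0.2345  0.0351  0.0656  0.4885]
label [388 182  15  18 140] [395.  190.6] [ 0.6071 -0.3638  0.0244  0.0452  0.9717]
label [376 242  26  18 330] [388.5 250.3] [ 0.4394 -0.3397  0.0369  0.0662  0.2199]
label [366 244   7  21  59] [369.  253.9] [ 0.4274 -0.2857  0.0081  0.0547 -1.3482]
greylabel [290 165   5  25  87] [292.4 175.3] [ 0.634  -0.0721  0.0112  0.0686 -1.563 ]
greylabel [260 172  26  16 323] [272.2 179.2] [ 0.6261 -0.0169  0.0378  0.0673  0.1743]
greylabel [256 188  35   7  74] [273.4 190.8] [ 0.5928 -0.02    0.0063  0.0953  0.1642]
red [196 201  37  14 318] [214.3 207.5] [0.5206 0.1324 0.0239 0.0888 0.1835]
```

View pics/z.png

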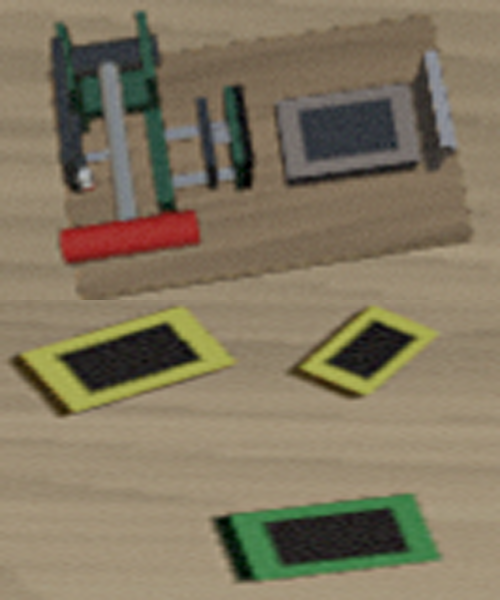

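```bash
cat >> h.py <<'E'
def q(yaw,flip=0):
    p=(yaw+np.pi/2)/2+flip*np.pi/2; return [np.cos(p),np.sin(p),0,0]
def best(pos,yaw):
    o=[]
    for f in(0,1):
        j=env.inverse_kinematics(pos,q(yaw,f))
        if j is not None:o.append((np.abs(np.array(j)-env.get_joints()).max(),f))
    return min(o)[1]
def pick(x,y,yaw,h=.008):
    f=best([x,y,.12],yaw); Q=q(yaw,f)
    env.command_gripper(.085); env.reach([x,y,.12],Q); env.move_l([x,y,h],Q,speed=.15)
    env.command_gripper(.03,effort=40); print("grip",env.get_gripper_width(),env.get_grasp_force(),env.get_t())
    env.move_l([x,y,.24],Q,speed=.2); return f
def place(x,y,yaw,f,zb,h=.008):
    Q=q(yaw,f); env.reach([x,y,.24],Q); env.move_l([x,y,zb+h+.012],Q,speed=.12)
    env.wait(.2); f0=env.get_wrist_force()[2]; z=zb+h+.004
    while z>zb+h-.004:
        env.move_l([x,y,z],Q,speed=.03)
        d=env.get_wrist_force()[2]-f0
        if d>2: break
        z-=.001
    print("touch",z-zb-h,d,env.get_gripper_width(),env.get_t())
    env.wait(.2); env.command_gripper(.085); env.wait(.3); env.move_l([x,y,zb+.16],Q,speed=.2); print(env.get_t())
E
python3 - <<'E'
from h import *
f=pick(.4394,-.3392,.217); place(.6261,-.0169,.176,f,.055)
# stay out of the top view of the stack and look
env.reach([.5964,-.2345,.2],q(.489,best([.5964,-.2345,.2],.489)))
c=env.capture("top");save(c,"top1.png")
for m,s,ce in blob(c,(45,80,40),(85,255,255),box=(250,155,310,205)):
    ct=max(cv2.findContours(m,cv2.RETR_EXTERNAL,cv2.CHAIN_APPROX_NONE)[0],key=cv2.contourArea)[:,0]
    print(s,rect(c,ct,.095))
E
```

```text
grip 0.05808141580848634 42.03632175922394 3.1833
touch 0.0010000000000000009 4.148992353200773 0.058194887134498274 8.775
10.5667
[254 165  23  27 288] [ 0.6195  0.003   0.0615  0.068  -1.4393]
[277 182   6   6  31] [ 0.6026 -0.0343  0.0136  0.0137 -1.5412]
```

View pics/top1.png

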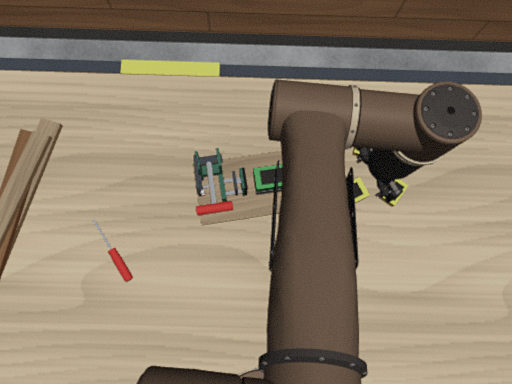

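The arm hides the right half of the stack. The green case's left end is visible on the grey one at about (255,180). I'll pick the yellow case, move aside, and measure the green one before placing.

Run:
```python
from h import *
f=pick(.5964,-.2343,.490)
env.reach([.25,-.55,.24],q(.0,best([.25,-.55,.24],0)))
c=env.capture("top");save(c,"top2.png")
for lo,hi,n in(((45,80,40),(85,255,255),"g"),((0,0,0),(180,255,75),"label")):
  for m,s,ce in blob(c,lo,hi,box=(250,155,310,205)):
    ct=max(cv2.findContours(m,cv2.RETR_EXTERNAL,cv2.CHAIN_APPROX_NONE)[0],key=cv2.contourArea)[:,0]
    print(n,s,rect(c,ct,.095))
print(env.get_t(),env.get_gripper_width(),env.get_ee_rot(),f)
```

```text
grip 0.05830604570921463 42.26815402507782 13.4
g [254 163  40  27 524] [ 0.6229 -0.0168  0.0662  0.1018  0.1763]
label [253 161  47  34 299] [ 0.6151 -0.0222  0.0773  0.1181  0.2878]
label [260 168  27  17 350] [ 0.627  -0.0162  0.0382  0.0684  0.1746]
16.4667 0.05817131034303888 [ 7.07652856e-01 -7.06560281e-01  4.48321647e-05 -5.91457494e-05] 1
```

View pics/top2.png

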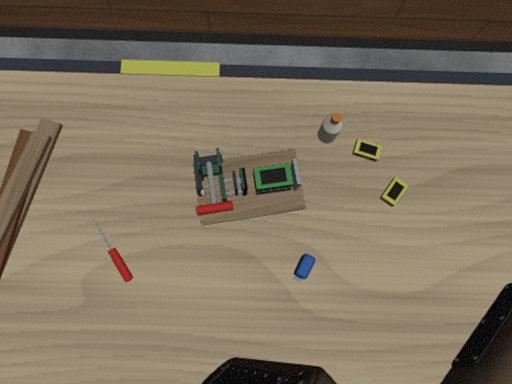

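The green case sits at (0.627,-0.016) with yaw 0.175, within a millimetre or so of the grey. Placing yellow there.

Run:
```python
from h import *
place(.6267,-.0166,.175,1,.095)
O=np.array([.6267,-.0161]);a=.18
p=O+R.from_euler('z',a).as_matrix()[:2,:2]@[-.086,.165]
env.command_gripper(0.0)
Q=q(a,1)
env.reach([*p,.26],Q)
c=env.capture("top");save(c,"top3.png");d=env.capture("side")
h=lambda c,b:cv2.resize(cv2.cvtColor(c["image"],cv2.COLOR_RGB2BGR)[b[1]:b[3],b[0]:b[2]],(400,400),interpolation=cv2.INTER_CUBIC)
cv2.imwrite("pics/z3.png",np.hstack([h(c,(190,110,320,240)),h(d,(190,120,320,250))]))
for m,s,ce in blob(c,(22,90,80),(35,255,255),box=(240,150,310,205)):
    ct=max(cv2.findContours(m,cv2.RETR_EXTERNAL,cv2.CHAIN_APPROX_NONE)[0],key=cv2.contourArea)[:,0]
    print(s,rect(c,ct,.135))
print(env.get_t(),p)
```

```text
touch 0.0010000000000000078 4.167193937030846 0.058464053654661174 21.35
23.1417
[253 158  43  31 610] [ 0.624  -0.0161  0.0684  0.103   0.1768]
24.7833 [0.51254956 0.13083767]
```

View pics/z3.png

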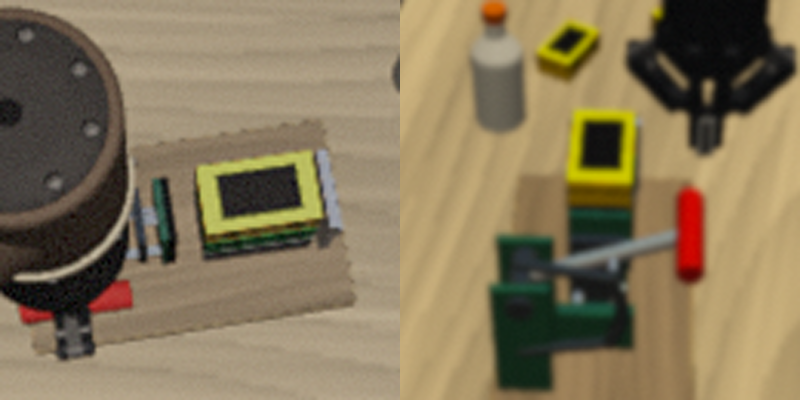

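The column is square. The closed gripper is above the red bar, at (75,330) in the left crop. Pressing now.

Run:
```python
from h import *
Q=q(.18,1);p=[.5125,.1308]
env.move_l([*p,.21],Q,speed=.1);f0=env.get_wrist_force()[2]
for z in(.19,.17,.15,.13,.118,.112):
    env.move_l([*p,z],Q,speed=.06);print(z,env.get_wrist_force()-[0,0,f0])
env.wait(.6);print(env.get_tcp_pos(),env.get_wrist_force()-[0,0,f0],env.get_t())
c=env.capture("top");d=env.capture("side")
h=lambda c,b:cv2.resize(cv2.cvtColor(c["image"],cv2.COLOR_RGB2BGR)[b[1]:b[3],b[0]:b[2]],(400,400),interpolation=cv2.INTER_CUBIC)
cv2.imwrite("pics/z4.png",np.hstack([h(c,(190,110,320,240)),h(d,(190,140,310,260))]))
for m,s,ce in blob(c,(22,90,80),(35,255,255),box=(240,150,310,205)):
    ct=max(cv2.findContours(m,cv2.RETR_EXTERNAL,cv2.CHAIN_APPROX_NONE)[0],key=cv2.contourArea)[:,0]
    print(s,rect(c,ct,.135))
```

```text
0.19 [-0.81958005  0.20967742  0.58794945]
0.17 [-5.09773425  0.94009988  7.39233114]
0.15 [-4.8623395  -0.97753936  5.33141056]
0.13 [-3.1327981  -0.12665912  4.25046963]
0.118 [-2.63731053 -0.39506902  6.89983979]
0.112 [-1.36064937 -0.35839593  7.17242741]
[0.51378441 0.13122959 0.11345963] [-1.03128945  0.21136448  6.6711933 ] 28.5667
[254 158  42  31 590] [ 0.6245 -0.0169  0.0682  0.1018  0.1852]
```

View pics/z4.png

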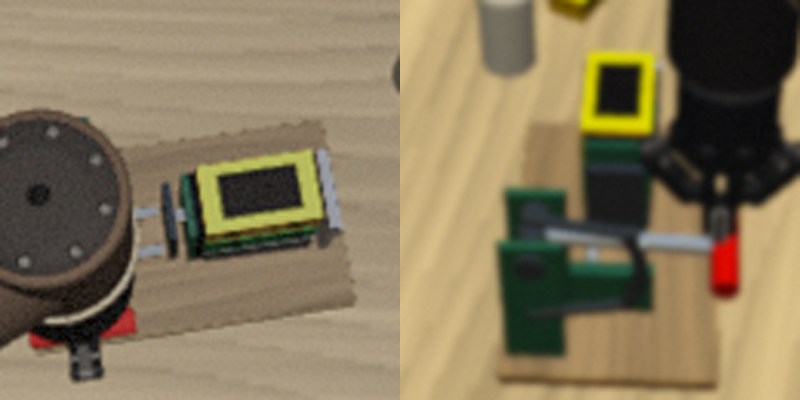

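The jaw is against the column and the lever is down, with the bar at (725,265) in the right crop. I'll check the angle against projected bar-end positions.

Run:
```python
from h import *
d=env.capture("side")
I=d["image"].astype(int);m=(I[...,0]>140)&(I[...,1]<70)&(I[...,2]<70);m[:170]=0;m[260:]=0;m[:,:370]=m[:,:370];m[:,350:]=0
v,u=np.nonzero(m);print("red u",u.min(),u.max(),"v",v.min(),v.max())
M=R.from_euler('z',.18).as_matrix()
for a in(.4,.5,.55,.6,.65,.7):
    P=[]
    for t in np.linspace(0,2*np.pi,40):
        P.append(proj(d,[.6267,-.0161,0]+M@[.06-.15*np.cos(.4-a)+.012*np.cos(t),.21,.13+.15*np.sin(.4-a)+.012*np.sin(t)]))
    P=np.array(P);print(a,P.min(0).round(1),P.max(0).round(1))
```

```text
red u 283 290 v 211 225
0.4 [282.  221.6] [291.5 227.8]
0.5 [281.4 225.5] [290.8 231.5]
0.55 [280.9 227.4] [290.3 233.4]
0.6 [280.3 229.2] [289.6 235.2]
0.65 [279.5 231. ] [288.8 236.9]
0.7 [278.6 232.8] [287.9 238.6]
```

Run:
```python
from h import *
d=env.capture("side")
r=cv2.cvtColor(cv2.imread("pics/side0.png"),cv2.COLOR_BGR2RGB)
for n,im in(("rest",r),("now",d["image"])):
    h=im.astype(int);m=(h[...,0]>1.8*h[...,1])&(h[...,0]>80);m[:175]=0;m[250:]=0;m[:,:272]=0;m[:,300:]=0
    v,u=np.nonzero(m);print(n,u.min(),u.max(),v.min(),v.max(), [int(np.median(u[v==k])) for k in range(v.max()-3,v.max()+1)])
M=R.from_euler('z',.18).as_matrix()
for a in(0,.2,.4,.45,.5,.55,.6,.65):
    g=lambda y:np.array([proj(d,[.6267,-.0161,0]+M@[.06-.15*np.cos(.4-a)+.012*np.cos(t),y,.13+.15*np.sin(.4-a)+.012*np.sin(t)]) for t in np.linspace(0,6.28,40)])
    print(a,g(.21).max(0).round(1),g(.12).min(0).round(1))
cv2.imwrite("pics/z5.png",cv2.resize(cv2.cvtColor(d["image"],cv2.COLOR_RGB2BGR)[185:260,215:315],(800,600),interpolation=cv2.INTER_CUBIC))
```

```text
rest 279 288 181 211 [284, 281, 283, 283]
now 283 291 209 228 [287, 287, 287, 287]
0 [288.1 212.2] [278.6 179.7]
0.2 [291.  220.1] [281.5 187.7]
0.4 [291.5 227.8] [282.1 195.8]
0.45 [291.3 229.7] [281.9 197.7]
0.5 [290.8 231.5] [281.6 199.6]
0.55 [290.3 233.4] [281.1 201.5]
0.6 [289.6 235.2] [280.5 203.4]
0.65 [288.8 236.9] [279.8 205.2]
```

View pics/z5.png

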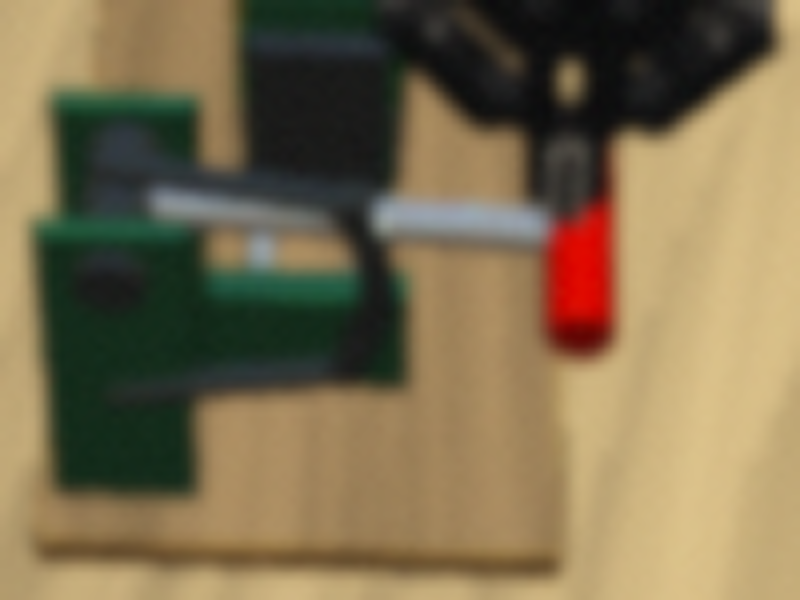

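Run:
```python
from h import *
d=env.capture("side");c=env.capture("top")
print(env.get_gripper_width(),env.get_grasp_force(),env.get_tcp_pos(),env.get_ee_rot(),proj(d,env.get_tcp_pos()),proj(c,env.get_tcp_pos()))
M=R.from_euler('z',.18).as_matrix()
for a in(.43,.6):print(proj(d,[.6267,-.0161,0]+M@[.06-.15*np.cos(.4-a),.165,.142+.15*np.sin(.4-a)]))
h=c["image"].astype(int);m=(h[...,0]>1.8*h[...,1])&(h[...,0]>80);m[:190]=0;m[240:]=0;m[:,:185]=0;m[:,250:]=0
v,u=np.nonzero(m);print("top red",u.min(),u.max(),v.min(),v.max())
for a in(0,.43,.6):
    g=np.array([proj(c,[.6267,-.0161,0]+M@[.06-.15*np.cos(.4-a)+.012*np.cos(t),y,.13+.15*np.sin(.4-a)+.012*np.sin(t)]) for t in np.linspace(0,6.28,40) for y in(.12,.21)]);print(a,g.min(0),g.max(0))
```

```text
0.0004394401111455121 3.7700870633125305 [0.51377545 0.13125321 0.11347104] [ 7.67974015e-01 -6.40479597e-01  7.27425415e-04 -1.12698109e-03] [284.30955689 215.63588821] [216.07526442 214.50074941]
[286.7963921  209.48315145]
[285.15831119 215.93459503]
top red 199 233 210 222
0 [195.00481535 199.75090139] [233.11630179 214.95687111]
0.43 [198.05298872 208.56793096] [234.18623551 223.03360605]
0.6 [198.80437173 209.01947336] [234.15694175 223.17572874]
```

The image puts the lever at about 0.44, not 0.60, because the bar end is at v=229 where 235 is expected. I'll press on in small steps, using the bar end in the image as feedback.

```bash
cat >> h.py <<'E'
def barv():
    d=env.capture("side");h=d["image"].astype(int);m=(h[...,0]>1.8*h[...,1])&(h[...,0]>80);m[:175]=0;m[250:]=0;m[:,:272]=0;m[:,300:]=0
    v,u=np.nonzero(m);return v.max(),u.min(),u.max()
E
python3 - <<'E'
from h import *
Q=q(.18,1);z=.112
while z>.090:
    z-=.003; env.move_l([.5125,.1308,z],Q,speed=.03); b=barv()
    print(round(z,3),env.get_tcp_pos().round(4),env.get_wrist_force().round(1),b)
    if b[0]>=233: break
d=env.capture("side");cv2.imwrite("pics/z6.png",cv2.resize(cv2.cvtColor(d["image"],cv2.COLOR_RGB2BGR)[185:260,215:315],(800,600),interpolation=cv2.INTER_CUBIC));print(env.get_t())
E
```

```text
0.109 [0.5137 0.1312 0.1104] [-0.3 -1.2  7. ] (np.int64(229), np.int64(283), np.int64(291))
0.106 [0.5137 0.1312 0.1073] [-0.4 -0.6  6.7] (np.int64(230), np.int64(283), np.int64(291))
0.103 [0.5138 0.1312 0.1043] [ 0.1 -0.8  6.8] (np.int64(231), np.int64(282), np.int64(291))
0.1 [0.5139 0.1313 0.1013] [-0.3 -0.7  6.1] (np.int64(231), np.int64(282), np.int64(290))
0.097 [0.5141 0.1313 0.0984] [-0.8 -0.4  5.9] (np.int64(232), np.int64(282), np.int64(290))
0.094 [0.5143 0.1314 0.0955] [ 1.1 -1.   6.8] (np.int64(233), np.int64(282), np.int64(290))
30.7167
```

View pics/z6.png

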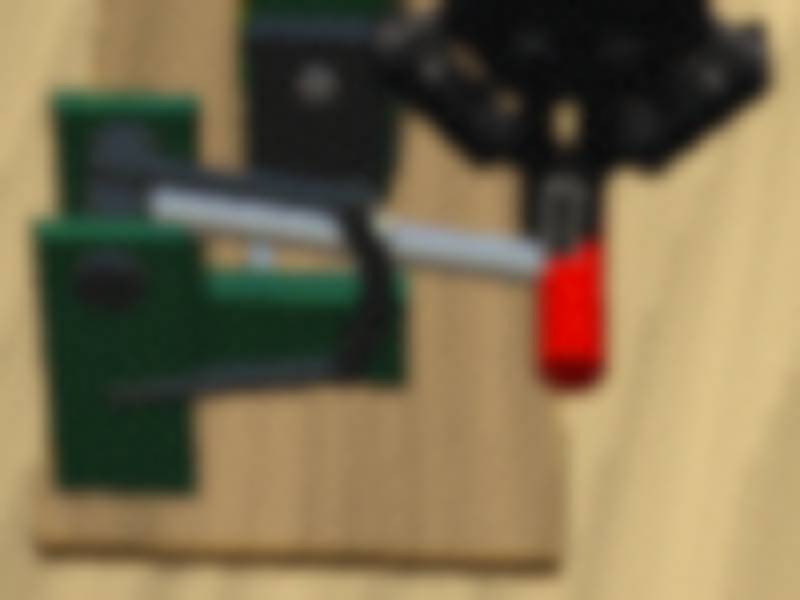

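The bar end at v=233, u=290 matches a lever angle of about 0.57. I'll nudge 3 mm to centre it, check the column, then hand in.

Run:
```python
from h import *
env.move_l([.5125,.1308,.091],q(.18,1),speed=.03); env.wait(.8); print(barv(),env.get_wrist_force(),env.get_tcp_pos())
c=env.capture("top")
for n,lo,hi,z in(("y",(22,90,80),(35,255,255),.135),("label",(0,0,0),(180,255,75),.135),("g",(45,80,40),(85,255,255),.095)):
  for m,s,ce in blob(c,lo,hi,box=(248,150,310,205)):
    ct=max(cv2.findContours(m,cv2.RETR_EXTERNAL,cv2.CHAIN_APPROX_NONE)[0],key=cv2.contourArea)[:,0]
    print(n,s,rect(c,ct,z))
d=env.capture("side")
f=lambda c,b:cv2.resize(cv2.cvtColor(c["image"],cv2.COLOR_RGB2BGR)[b[1]:b[3],b[0]:b[2]],(400,400),interpolation=cv2.INTER_CUBIC)
cv2.imwrite("pics/z7.png",np.hstack([f(c,(230,135,320,225)),f(d,(215,140,315,240))]));print(env.get_t())
```

```text
(np.int64(233), np.int64(282), np.int64(290)) [ 0.35394998 -1.32803565  7.72762319] [0.51461521 0.13146186 0.09278713]
y [256 158  41  31 586] [ 0.6254 -0.0206  0.0683  0.1001  0.1876]
label [263 163  27  17 341] [ 0.629  -0.0209  0.0362  0.0659  0.1873]
label [248 166  52  28 379] [ 0.6066 -0.0151  0.0719  0.1322  0.0262]
g [251 167   5  21  62] [ 0.6214  0.0373  0.0097  0.0557 -1.3864]
g [268 185  18   5  34] [ 0.5958 -0.0268  0.0066  0.046   0.1852]
31.9167
```

View pics/z7.png

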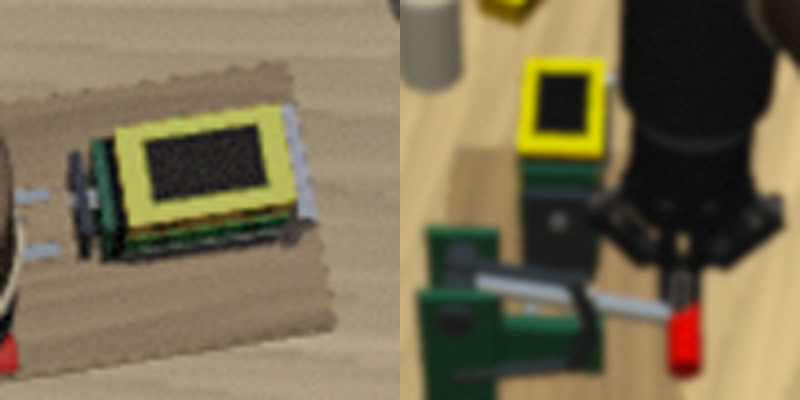

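The column is square and about 4 mm nearer the fence. The jaw is on it, and the bar is held at roughly 0.58 rad with about 7.7 N.

```bash
python3 -c "
from bench import env
print(env.sign_off())"
```

```text
the job is handed in; nothing more can be done
None
```

I set the green and yellow cases squarely on the grey one and handed the job in with the arm holding the lever at the third notch (about 0.58 rad by camera, roughly 7.7 N on the bar) and the jaw against the column; the sign-off call returned no verdict.

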